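# Clamp a wooden ring in the ratchet vise

## Robot

A 6-joint arm with a two-finger parallel gripper is mounted at the origin on the work surface; the furniture and walls round the work are solid. World frame = base frame: x ahead of the robot, y to its left, z up, the work surface at z = 0. Lengths are in m, angles in rad, forces in N, time in s.
With the tool pointing down it reaches from about 0.35 to 0.725 m from the base axis. Payload 4.3 kg.
Tool frame: the origin (TCP) lies at the very end of the fingers, on their centre line; the grasp point (between the pads) lies 19 mm behind it; z points along the fingers, y is the line along which they close (so a half turn about z gives the same grasp; the last joint's range is limited). The gripper opens to 85 mm and grips with 20 to 120 N. Pads are 22 mm wide; open, the fingers measure 114 mm over their backs; the gripper's body (76 mm by 85 mm) begins 54 mm behind the grasp point. The pads swing forward as they close: fully open they stand 13 mm farther back than shut.
Start: joints at [1.089, 0.377, 0.081, 1.274, 0, 1.46], TCP at [0.209, 0.536, 0.231] pointing down, gripper open.
Joint ranges: [-2.72, 2.72], [-0.84, 1.66], [-1.02, 1.22], [-1.77, 2.12], [-1.37, 1.28], [-3.14, 3.14]. Speed limits (rad/s): [2.57, 2.57, 3.14, 3.14, 3.14, 3.14].

## Interface

Orientations are given as a rotation vector (axis times angle).
In Python, from cell import ctrl, viewer, nets gives the robot as it stands.
- The arm moves only by the tool arm_command, never from a script. Its argument "increments" is a list of rows, each a list of 3 entries, a list of its own where there are three numbers: the shift along the world's x, y, z in mm, then the turn about the world's z in degrees, then the finger opening in mm, from 0 to 85.4. A call has 1 to 8 rows; each row is the pose to reach, as a shift and turn from the pose commanded when the call began; what a row does not reach only later rows make up. A row lasts 1/8 s, in which the tool goes at most 62.5 mm and 10.7 degrees, less where a joint would pass 70% of its speed; a pose out of reach is approached as far as the arm can. A call with a gripper value outside its range is refused whole. The fingers move at their own pace and stop on an object; the grip force is fixed at half the most. Time passes only in rows, so rows that repeat a pose let the fingers close. It gives the time, the measured TCP pose, the force, the opening and the grip force at its end, in the units of the state.
- ctrl.read_state(): the state, without advancing time (a new reading comes with each control period).
- viewer.camera(name): name is "side" or "top"; returns a dict with "frame" (420x560x3 uint8, red, green, blue), "intrinsics" (3x3 intrinsics, pixels), "k1" (the pictures are not rectified: a ray, as slopes to the right and down, at radius r is drawn at 1 + k1 r^2 times it, then the intrinsics apply), "origin" and "orientation" of the camera in the world. Camera axes: x right, y up, looking along -z (the intrinsics and any distortion apply to the point x, -y, -z); pixel columns grow to the right and rows downward; lengths in m; the calibration is good to about 2 mm. A picture is of the moment at which its call begins. There is no depth.
- ctrl.job_done(): hands the job in; it is judged then, once.
Trained networks look in a picture, given as the dict that the camera call returned (one of the last four; its "shot" number tells which), for a name from the list of things; names that differ only in an ending like _2 or _b are one class to them, and where a whole thing is asked for, a point or a joint stands for the part that bears it (a point fixed in the world has none). Each returns a list of dicts, best first, with "score" (0 to 1); they miss things now and then, are a little off and sometimes report something else, mostly with a low value. They report only what shows in the picture. A call takes as long as a camera call. They do not tell look-alikes from the thing itself.
- nets.spot_in(name, picture): "bbox" ([centre column, centre row, width, height] in pixels, round what is visible of it).
- nets.silhouettes(name, picture): "region" (420x560 bool, what is visible of it) and "bbox" ([centre column, centre row, width, height] in pixels, round what is visible of it).
The state is a dict: "time": time; "qpos": joint angles; "joint_vel": joint speeds; "tau": joint torques, N m; "ee_pos": TCP position; "ee_rot": TCP orientation; "ft_force": force on the tool from outside, world axes, zero at the start; "moment": the same for the moment, N m; "grip_width": finger opening in m; "gripper_force": force on a finger pad.
Only numpy, scipy, OpenCV 4.12 (cv2) and the standard library are available. Lean on these libraries where they do the work, as an engineer would, in place of code of your own. Each camera call takes 0.05 s, during which the arm holds its last target. There are 200 camera calls.

## Task

Clamp the turned wooden ring in the little ratchet vise, ready for its bore to be drilled out: lay it flat on the bed between the spring-padded jaw and the V-shaped back stop, then push the sliding jaw up over its clicking ratchet until the ring is held firmly in the V. Go gently at the end: the ring splits if it is squeezed too hard, and the pawl does not let the jaw come back. Leave the other things on the table where they lie.

Things in the scene. Friction and masses are not known exactly. Their poses are not given: they have to be found in the camera images.
- wood_ring: Turned ring of dark wood, 32 mm outside diameter, 12 mm thick, 10 to 20 g, lying flat on the table. Origin at the centre of its underside, z along its axis. It splits if the vise's pad presses on it with more than 16 N.
- vise: Small ratchet vise screwed to the table. Origin on the table, under the middle line of its bed; its grey base plate is 236 x 106 x 8 mm (y -49 to +57 mm). x runs along the bed in the closing direction, from the sliding jaw to the back stop; y across the bed, z up. No part of it is higher than 54 mm above the table.
- vise_bed (a point): Point on the vise's flat aluminium bed, midway across it, 10 mm before vise's origin (vise x = -10 mm), in the gap between jaw and back stop: a free place to lay the ring. Axes as the vise's. The bed is 56 mm wide with a 16 mm drill slot along its middle; its top is 22 mm above the table.
- stop_mid (a point): Point fixed on the bed at vise x = +46 mm, axes as the vise's. The steel back stop (54 mm wide, 26 mm tall) has an upright V notch, 90 degrees, 18 mm deep, open toward the jaw, that centres the ring on y = 0. The foot of its V lies within 16 mm before or behind this point, as its screw was last left: not measured. Seated, the ring's centre is 22.6 mm before the foot.
- vise_jaw: Sliding jaw: grey block 26 (x) x 56 (y) x 30 mm tall on the bed, axes as the vise's, origin at the centre of its underside. It starts with its origin at vise x = -81 to -69 mm and can slide to +9 mm. Pushed toward +x, a sprung pawl on its +y side clicks over rack teeth 3 mm apart and blocks the return; sliding and clicking take up to about 4 N.
- jaw_push (a point): Centre of the flat rubber push plate on the jaw's rear face (looks toward vise -x), 15.5 mm above the bed; 36 mm wide, 20 mm tall. Push here toward vise +x. When the push ends, the jaw springs back up to 3 mm to the last tooth passed, so the grip drops by up to 6 N, and stays.
- jaw_pad (a point): Point on the jaw, on the bed, under the face of its cork-faced pad as it stands unpressed. The pad (44 mm wide, 26 mm tall) sits on springs and yields up to 12 mm at 2 N per mm. The hold is firm when, after letting go, the pad presses on the ring with more than 3 N; above 16 N the ring splits.
- carved_bead: Bystander: carved wooden barrel bead, 30 x 26 x 25 mm, on the table. Origin at the centre of its underside. The ring, this bead and the turquoise stone may lie in any order.
- turquoise: Bystander: black and green turquoise nugget, 20 x 30 x 17 mm. Origin at the centre of its underside.
- cutters: Bystander: side cutters, 43 x 116 x 13 mm, lying flat. Origin at the centre of their underside.
- tweezers: Bystander: tweezers, 14 x 120 x 9 mm, lying flat. Origin at the centre of their underside.
Mind the look-alikes: they are no part of the job. Of the things like the wood_ring, leave any that is purple; of the rest the smaller one is meant.

How it is judged:
By the outcome, as a careful person would: the job done as asked, in the order asked, and still so for the second after the job is handed in, with the robot touching nothing.
It also fails if it takes over 67 s, if anything falls off the work surface, if the arm or the gripper's body presses on something with over 40 N, if the wrist force passes 120 N, or if a joint passes its speed limit or range.

## Working session

There is one attempt and no reset: what is moved stays moved. The work goes in short steps, Python scripts to look and compute and a tool call to move; the robot and the scene stay as the last step left them, time stands still between calls to the robot, and variables do not carry over. Pictures are saved under pics/ and viewed, at most 10 in all, crops included, and the job is handed in when it is done.

Besides the shell and the picture viewer there is one more tool, called after ">>>" as name([rows], argument=value, ...), one row to a line, values as JSON. arm_command: Moves the arm, as the interface text tells. Its arguments: {"type":"object","properties":{"increments":{"type":"array"}},"required":["increments"]}

```bash
mkdir -p pics; cat > h.py <<'E'
import numpy as np, cv2
from cell import ctrl, viewer, nets
from scipy.spatial.transform import Rotation as R
def rot(o):
    o=np.array(o,float)
    if o.shape==(3,3): return o
    return (R.from_rotvec(o) if o.size==3 else R.from_quat(o)).as_matrix()
def px2w(p,u,v,z):
    K=np.array(p["intrinsics"]);k=p["k1"]
    q=cv2.undistortPoints(np.array([[[u,v]]],float),K,np.array([k,0,0,0,0.]))[0,0]
    d=rot(p["orientation"])@np.array([q[0],-q[1],-1]);o=np.array(p["origin"])
    return o+d*(z-o[2])/d[2]
def w2px(p,w):
    K=np.array(p["intrinsics"]);c=rot(p["orientation"]).T@(np.array(w)-p["origin"])
    x,y=c[0]/-c[2],-c[1]/-c[2];s=1+p["k1"]*(x*x+y*y)
    return K[0,0]*x*s+K[0,2],K[1,1]*y*s+K[1,2]
def save(p,n): cv2.imwrite(f"pics/{n}.png",p["frame"][...,::-1])
E
python3 - <<'E'
from h import *
for c in("top","side"):
    p=viewer.camera(c);save(p,c+"0")
    print(c,p["origin"],p["orientation"],p["intrinsics"],p["k1"])
    for n in["wood_ring","vise","vise_jaw","jaw_push","jaw_pad","carved_bead","turquoise","cutters","tweezers"]:
        for d in nets.spot_in(n,p)[:4]:
            b=d["bbox"];print(n,round(d["score"],2),np.round(b),np.round(px2w(p,b[0],b[1],0.01),3))
s=ctrl.read_state();print(s["ee_pos"],s["ee_rot"],s["grip_width"])
E
```

```text
top [0.4703581  0.07836848 1.05133745] [ 0.08635468 -0.08942601 -1.55060874] [[471.78123277   0.         281.25195616]
 [  0.         471.78123277 209.6435252 ]
 [  0.           0.           1.        ]] -0.0470960140706545
wood_ring 0.67 [275. 259.  15.  14.] [0.479 0.089 0.01 ]
wood_ring 0.63 [224. 205.  14.   9.] [0.597 0.206 0.01 ]
wood_ring 0.55 [247. 281.  20.  18.] [0.429 0.149 0.01 ]
wood_ring 0.52 [242. 241.  16.  15.] [0.516 0.164 0.01 ]
vise 0.7 [382. 226.  70. 107.] [ 0.556 -0.147  0.01 ]
vise_jaw 0.85 [388. 254.  35.  23.] [ 0.493 -0.159  0.01 ]
jaw_push 0.58 [387. 252.  34.  24.] [ 0.497 -0.157  0.01 ]
jaw_pad 0.96 [388. 250.  37.  28.] [ 0.502 -0.161  0.01 ]
carved_bead 0.6 [242. 244.  22.  20.] [0.511 0.163 0.01 ]
carved_bead 0.46 [193. 247.  11.  13.] [0.5   0.269 0.01 ]
cutters 0.67 [187. 151.  20.  48.] [0.716 0.293 0.01 ]
cutters 0.66 [194. 249.   7.  13.] [0.498 0.269 0.01 ]
side [0.28719163 0.72182644 0.54623672] [ 0.28509546 -1.24094686 -2.4482256 ] [[409.86557012   0.         270.21740526]
 [  0.         409.86557012 212.44774519]
 [  0.           0.           1.        ]] 0.03358777601113019
wood_ring 0.8 [330. 262.  24.  23.] [0.43  0.155 0.01 ]
wood_ring 0.62 [314. 235.  18.  14.] [0.485 0.091 0.01 ]
wood_ring 0.58 [291. 255.  16.  18.] [0.505 0.169 0.01 ]
vise 0.85 [318. 174.  95.  40.] [ 0.56  -0.145  0.01 ]
vise_jaw 0.67 [292. 256.  18.  17.] [0.501 0.171 0.01 ]
vise_jaw 0.63 [348. 170.  21.  24.] [ 0.495 -0.193  0.01 ]
jaw_push 0.79 [347. 169.  21.  25.] [ 0.5   -0.196  0.01 ]
jaw_pad 0.63 [346. 173.  18.  23.] [ 0.495 -0.176  0.01 ]
carved_bead 0.5 [271. 292.  18.  15.] [0.5   0.271 0.01 ]
cutters 0.92 [162. 268.  57.  22.] [0.711 0.301 0.01 ]
tweezers 0.55 [199. 239.  55.  11.] [0.694 0.199 0.01 ]
tweezers 0.5 [271. 293.  18.  15.] [0.499 0.273 0.01 ]
[0.20890488 0.53575368 0.23134077] [5.80574153e-01 3.08744442e+00 1.97712385e-04] 0.08516416851753646
```

```bash
python3 - <<'E'
import cv2,numpy as np
t=cv2.imread("pics/top0.png");s=cv2.imread("pics/side0.png")
a=cv2.resize(t[150:310,170:430],None,fx=3,fy=3,interpolation=cv2.INTER_CUBIC)
b=cv2.resize(s[130:320,150:410],None,fx=3,fy=3,interpolation=cv2.INTER_CUBIC)
cv2.imwrite("pics/a.png",a);cv2.imwrite("pics/b.png",b)
E
```

```text
(no output)
```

View pics/a.png

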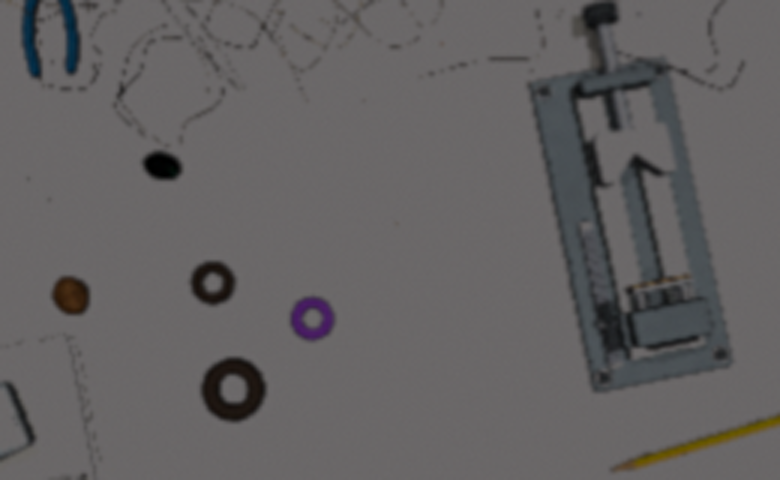

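View pics/b.png

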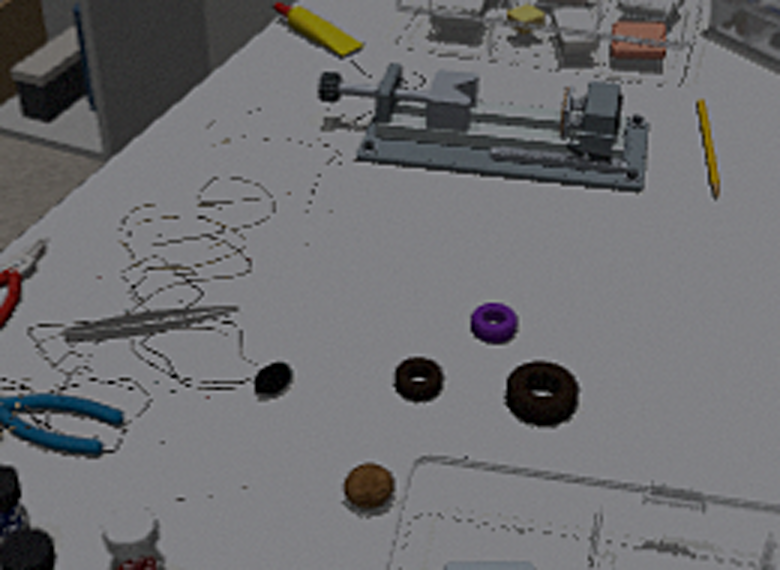

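The target is the small dark ring, at top crop (213,283), full image (241,244). The purple ring at crop (312,318) and the big dark one at (233,390) are the look-alikes. In the top crop, the vise plate corners are (530,83), (665,60), (731,360) and (597,391). The V foot is near (635,157), and the pad face is near row 280.

```bash
python3 - <<'E'
from h import *
p=viewer.camera("top");q=viewer.camera("side")
T=lambda x,y,z:px2w(p,170+(x+.5)/3-.5,150+(y+.5)/3-.5,z)
S=lambda x,y,z:px2w(q,150+(x+.5)/3-.5,130+(y+.5)/3-.5,z)
C=[T(530,83,.008),T(665,60,.008),T(731,360,.008),T(597,391,.008)]
print("corners",np.round(C,4))
print([round(float(np.linalg.norm(C[i]-C[(i+1)%4])),4) for i in range(4)])
m=np.mean(C,0)
ex=(C[0]+C[1]-C[2]-C[3])[:2];ex/=np.linalg.norm(ex);ey=np.array([-ex[1],ex[0]])
e2=(C[0]+C[3]-C[1]-C[2])[:2];print("yaw",np.degrees(np.arctan2(ex[1],ex[0])),np.degrees(np.arctan2(-e2[0],e2[1])))
o=m[:2]-ey*.004  # plate centre y=+4mm
print("origin if plate centred",o)
V=lambda w:np.round([(w[:2]-o)@ex*1e3,(w[:2]-o)@ey*1e3],1)
print("Vfoot",V(T(635,157,.048)),"side",V(S(459,92,.048)))
for n,a in dict(padL=(632,285,.048),padR=(688,275,.048),jfl=(630,315,.052),jfr=(705,297,.052),jbl=(638,345,.052),jbr=(712,329,.052)).items(): print(n,V(T(*a)))
print("side corners", [V(S(*a)) for a in ((358,152,.008),(640,185,.008),(645,132,.008))])
for pic,nm in((p,"top"),(q,"side")):
    for d in nets.silhouettes("wood_ring",pic)[:5]:
        r=d["region"];v,u=np.nonzero(r);b=d["bbox"]
        w=px2w(pic,b[0],b[1],.006);print(nm,round(d["score"],2),np.round(b,1),w,r.sum(),V(w))
# colour-based ring
    f=pic["frame"].astype(int);g=f.sum(2)
    (cu,cv)=(241,244) if nm=="top" else (289.5,256)
    ys,xs=np.nonzero(g[int(cv)-14:int(cv)+15,int(cu)-14:int(cu)+15]<190)
    n,l,st,c=cv2.connectedComponentsWithStats((g[int(cv)-14:int(cv)+15,int(cu)-14:int(cu)+15]<200).astype(np.uint8))
    i=1+np.argmax(st[1:,4]);bb=st[i];u=int(cu)-14+bb[0]+(bb[2]-1)/2;v=int(cv)-14+bb[1]+(bb[3]-1)/2
    print(nm,"dark",u,v,bb,px2w(pic,u,v,.006))
s=ctrl.read_state();print(s["time"],s["ee_pos"])
E
```

```text
corners [[ 0.6637 -0.0674  0.008 ]
 [ 0.6832 -0.1692  0.008 ]
 [ 0.4601 -0.2163  0.008 ]
 [ 0.4361 -0.1173  0.008 ]]
[0.1036, 0.228, 0.1019, 0.233]
yaw 12.152607947628308 12.272964080946162
origin if plate centred [ 0.56161774 -0.14647201]
Vfoot [43.3 -0.1] side [38.4 10.1]
padL [-45.7  21.8]
padR [-46.6 -19. ]
jfl [-66.1  28.6]
jfr [-64.1 -26.4]
jbl [-87.7  27.5]
jbr [-87.  -26.4]
side corners [array([114.3,  56.4]), array([-116.1,   59.1]), array([-116.7,  -24.8])]
top 0.78 [247.4 279.2  23.5  21.7] [0.43310986 0.14890372 0.006     ] 314 [-63.4 315.8]
top 0.68 [243.1 244.4  14.8  13.3] [0.50922282 0.16036518 0.006     ] 142 [ 13.4 311. ]
top 0.66 [276.3 257.   12.   14.3] [0.48284449 0.08639825 0.006     ] 163 [-28.  244.2]
top 0.49 [186.2 150.1  14.6  50.2] [0.71994198 0.2952883  0.006     ] 373 [247.8 398.5]
top dark 240.5 244.0 [  7   7  14  15 138] [0.50999719 0.16614219 0.006     ]
side 0.98 [331.6 262.1  19.9  22.5] [0.42798657 0.15037557 0.006     ] 401 [-68.1 318.3]
side 0.64 [316.4 237.2  17.6  13.2] [0.47954185 0.09186396 0.006     ] 167 [-30.1 250.3]
side 0.51 [290.1 255.7  10.1  19.7] [0.5071716  0.16631832 0.006     ] 178 [ 12.6 317.2]
side dark 289.0 256.0 [  6   7  17  15 196] [0.50879165 0.16800062 0.006     ]
1.2 [0.20888787 0.53575137 0.23132249]
```

>>> arm_command([
  [[300.5,-368.8,-110],33.5,60],
  [[300.5,-368.8,-110],33.5,60],
  [[300.5,-368.8,-110],33.5,60],
  [[300.5,-368.8,-110],33.5,60],
  [[300.5,-368.8,-110],33.5,60],
  [[300.5,-368.8,-110],33.5,60],
  [[300.5,-368.8,-110],33.5,60],
  [[300.5,-368.8,-110],33.5,60],
])

```text
time: 2.2
ee_pos: [0.5094, 0.167, 0.1217]
ee_rot: [-0.334, 3.123, 0.001]
ft_force: [0.5, 0.7, 0.3]
grip_width: 0.06
gripper_force: 0.0
```

>>> arm_command([
  [[0,0,0],0,60],
  [[0,0,0],0,60],
])

```text
time: 2.45
ee_pos: [0.5077, 0.1687, 0.1218]
ee_rot: [0.333, -3.123, -0.001]
ft_force: [0.3, 0.4, -0.0]
grip_width: 0.0604
gripper_force: 0.0
```

```bash
python3 - <<'E'
from h import *
print(ctrl.read_state()["ee_pos"])
q=viewer.camera("side");p=viewer.camera("top")
print(ctrl.read_state()["ee_pos"],ctrl.read_state()["qpos"])
a=cv2.resize(q["frame"][160:300,220:360],None,fx=4,fy=4,interpolation=cv2.INTER_CUBIC)
cv2.imwrite("pics/c.png",a[...,::-1])
E
```

```text
[0.50765176 0.16871444 0.12177253]
[0.5073468  0.16972311 0.12215642] [ 2.03933849e-01  3.55009797e-01 -2.42228540e-01  9.73545211e-01
  5.03717616e-04 -1.07561299e-02]
```

View pics/c.png

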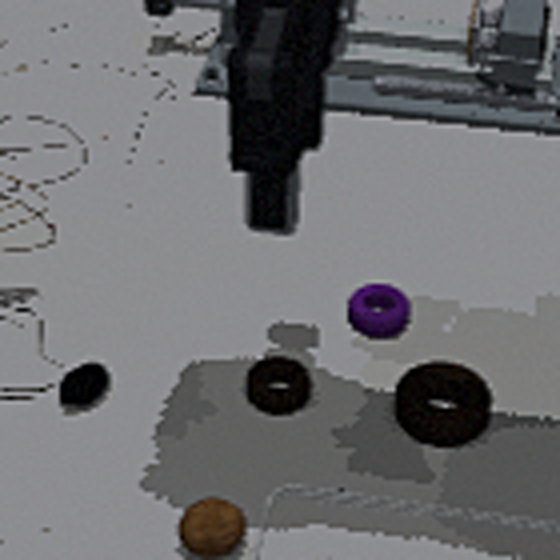

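The gripper hovers above the small dark ring (crop (280,385)), with the purple ring at (380,310) and the big ring at (443,403). I'll check that the pose settles, then descend.

>>> arm_command([
  [[0,0,-70],0,60],
  [[0,0,-70],0,60],
  [[0,0,-70],0,60],
  [[0,0,-70],0,60],
])

```text
time: 3.05
ee_pos: [0.5096, 0.1694, 0.0539]
ee_rot: [-0.335, 3.12, 0.001]
ft_force: [-0.3, 0.0, -0.8]
grip_width: 0.0597
gripper_force: 0.0
```

```bash
python3 - <<'E'
from h import *
for i in range(5):
    viewer.camera("top");s=ctrl.read_state();print(np.round(s["ee_pos"],4),np.round(s["ft_force"],1),np.round(s["qpos"],4))
E
```

```text
[0.5098 0.1693 0.0539] [-0.5 -0.9  0.9] [ 2.024e-01  4.208e-01 -3.388e-01  8.074e-01  1.000e-04 -1.110e-02]
[0.5097 0.1691 0.0538] [ 0.1 -0.4  0.5] [ 2.022e-01  4.209e-01 -3.391e-01  8.072e-01  1.000e-04 -1.100e-02]
[0.5095 0.169  0.0535] [-0.5 -0.5 -0.4] [ 2.020e-01  4.212e-01 -3.396e-01  8.069e-01  1.000e-04 -1.100e-02]
[0.5092 0.1688 0.0531] [ 0.2  0.6 -0.1] [ 2.018e-01  4.215e-01 -3.401e-01  8.067e-01  1.000e-04 -1.110e-02]
[0.5089 0.1687 0.0528] [-0.2  0.2 -0.4] [ 2.017e-01  4.218e-01 -3.405e-01  8.066e-01  1.000e-04 -1.110e-02]
```

>>> arm_command([
  [[0,0,-25],0,60],
  [[0,0,-50],0,60],
  [[0,0,-50],0,60],
  [[0,0,-50],0,60],
  [[0,0,-50],0,20],
  [[0,0,-50],0,20],
  [[0,0,-50],0,20],
  [[0,0,-50],0,20],
])

```text
time: 4.3
ee_pos: [0.5092, 0.1688, 0.0033]
ee_rot: [-0.334, 3.121, 0.0]
ft_force: [-1.5, -0.2, 6.3]
grip_width: 0.0281
gripper_force: 58.6
```

>>> arm_command([
  [[0,0,0],0,20],
  [[0,0,0],0,20],
  [[0,0,0],0,20],
  [[0,0,0],0,20],
])

```text
time: 4.8
ee_pos: [0.5091, 0.1687, 0.0033]
ee_rot: [-0.333, 3.121, 0.0]
ft_force: [-1.8, -1.0, 6.0]
grip_width: 0.0277
gripper_force: 58.6
```

>>> arm_command([
  [[0,0,40],0,20],
  [[0,0,80],0,20],
  [[0,0,80],0,20],
  [[0,0,80],0,20],
])

```text
time: 5.3
ee_pos: [0.508, 0.1686, 0.0818]
ee_rot: [-0.334, 3.124, 0.0]
ft_force: [0.0, 0.4, -0.5]
grip_width: 0.0276
gripper_force: 59.3
```

```bash
python3 - <<'E'
from h import *
q=viewer.camera("side");p=viewer.camera("top")
s=ctrl.read_state();print(s["ee_pos"],s["grip_width"],s["gripper_force"],s["ft_force"])
u,v=map(int,w2px(q,s["ee_pos"]));print(u,v)
a=cv2.resize(q["frame"][v-50:v+50,u-50:u+50],None,fx=5,fy=5,interpolation=cv2.INTER_CUBIC)
cv2.imwrite("pics/d.png",np.clip(a[...,::-1].astype(float)*1.8,0,255))
E
```

```text
[0.50690372 0.16834137 0.08064036] 0.027545370255326777 59.26188866702432 [ 0.12024396 -0.32888585 -0.57128065]
290 226[ WARN:0@2.020] global loadsave.cpp:1063 imwrite_ Unsupported depth image for selected encoder is fallbacked to CV_8U.
```

View pics/d.png

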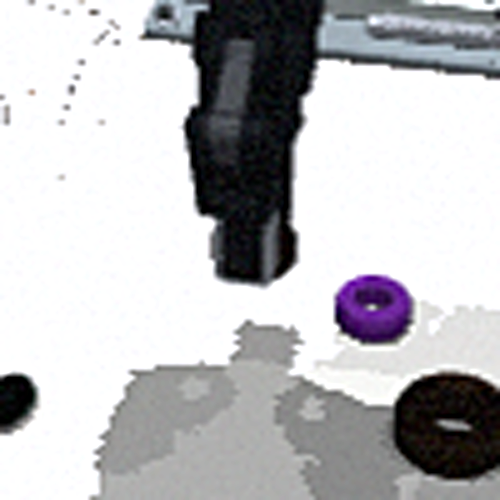

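>>> arm_command([
  [[52,-313.5,20],0,20],
  [[52,-313.5,20],0,20],
  [[52,-313.5,20],0,20],
  [[52,-313.5,20],0,20],
  [[52,-313.5,20],0,20],
  [[52,-313.5,20],0,20],
  [[52,-313.5,20],0,20],
  [[52,-313.5,20],0,20],
])

```text
time: 6.4
ee_pos: [0.5591, -0.1432, 0.1009]
ee_rot: [0.336, -3.122, -0.002]
ft_force: [-1.1, -0.1, 0.1]
grip_width: 0.0276
gripper_force: 59.3
```

>>> arm_command([
  [[0,0,-20],0,20],
  [[0,0,-40],0,20],
  [[0,0,-60],0,20],
  [[0,0,-60],0,20],
  [[0,0,-60],0,20],
  [[0,0,-60],0,20],
  [[0,0,-60],0,20],
  [[0,0,-60],0,20],
])

```text
time: 7.4
ee_pos: [0.5604, -0.145, 0.0422]
ee_rot: [-0.334, 3.123, -0.0]
ft_force: [-0.1, 0.4, -0.2]
grip_width: 0.0277
gripper_force: 59.3
```

```bash
python3 - <<'E'
from h import *
for i in range(2):
    q=viewer.camera("side");p=viewer.camera("top")
    s=ctrl.read_state();print(s["ee_pos"],s["grip_width"],s["gripper_force"],s["ft_force"])
t=cv2.resize(p["frame"][160:290,335:435],None,fx=4,fy=4,interpolation=cv2.INTER_CUBIC)
a=cv2.resize(q["frame"][110:220,260:380],None,fx=4,fy=4,interpolation=cv2.INTER_CUBIC)
m=np.zeros((520,880,3),np.uint8);m[:520,:400]=np.clip(t*1.8,0,255);m[:440,400:]=np.clip(a*1.8,0,255)
cv2.imwrite("pics/e.png",m[:,:800,::-1])
E
```

```text
[ 0.56014695 -0.14504125  0.04200648] 0.027546654819909328 59.29466371402668 [ 0.09920015 -0.24482718  0.45603488]
[ 0.56004986 -0.14498692  0.04184539] 0.0278248592546808 59.294477764779 [ 0.23075902 -0.32647299 -0.59771286]
```

View pics/e.png

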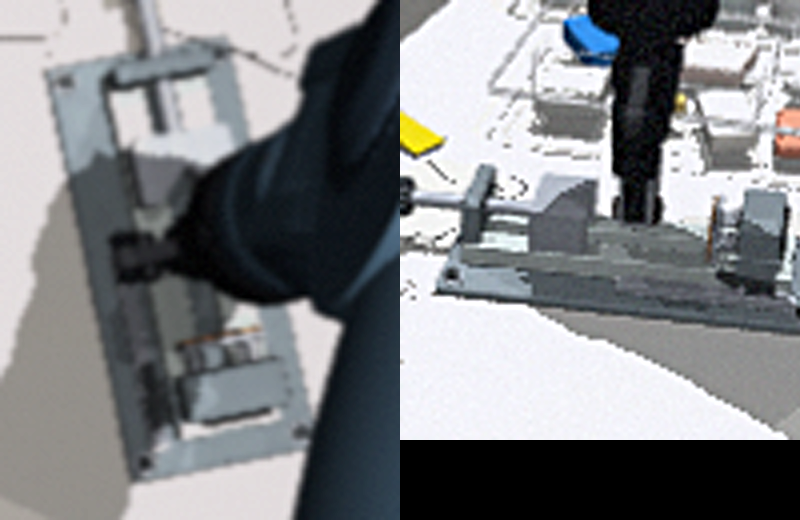

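The gripper with the ring is centred over the bed gap, between the V stop at left crop (165,170) and the pad at (220,340). The rack is low and clear. Lowering now.

>>> arm_command([
  [[0,0,-5],0,20],
  [[0,0,-10],0,20],
  [[0,0,-14],0,20],
  [[0,0,-16],0,20],
  [[0,0,-16],0,20],
  [[0,0,-16],0,20],
])

```text
time: 8.35
ee_pos: [0.5602, -0.145, 0.0259]
ee_rot: [-0.334, 3.124, 0.0]
ft_force: [-0.2, -0.5, 0.1]
grip_width: 0.0277
gripper_force: 59.3
```

>>> arm_command([
  [[0,0,-1],0,20],
  [[0,0,-2],0,20],
  [[0,0,-2],0,20],
])

```text
time: 8.72
ee_pos: [0.5604, -0.145, 0.0253]
ee_rot: [-0.334, 3.123, -0.001]
ft_force: [-1.9, 1.7, 9.7]
grip_width: 0.0276
gripper_force: 60.6
```

>>> arm_command([
  [[0,0,1],0,32],
  [[0,0,1],0,38],
  [[0,0,1],0,46],
  [[0,0,1],0,46],
  [[0,0,20],0,46],
  [[0,0,50],0,46],
  [[0,0,80],0,46],
])

```text
time: 9.6
ee_pos: [0.5597, -0.1448, 0.1043]
ee_rot: [0.334, -3.123, -0.001]
ft_force: [0.5, 0.8, -0.3]
grip_width: 0.0463
gripper_force: 0.0
```

>>> arm_command([
  [[-98,-21,25],0,0],
  [[-98,-21,25],0,0],
  [[-98,-21,25],0,0],
  [[-98,-21,25],0,0],
])

```text
time: 10.1
ee_pos: [0.4627, -0.1661, 0.1289]
ee_rot: [-0.333, 3.123, -0.0]
ft_force: [-0.5, 0.7, 1.0]
grip_width: -0.0001
gripper_force: 0.0
```

```bash
python3 - <<'E'
from h import *
for i in range(2):
    q=viewer.camera("side");p=viewer.camera("top")
    s=ctrl.read_state();print(s["ee_pos"],s["grip_width"],s["gripper_force"],s["ft_force"])
t=cv2.resize(p["frame"][160:290,335:435],None,fx=4,fy=4,interpolation=cv2.INTER_CUBIC)
a=cv2.resize(q["frame"][110:220,260:360],None,fx=4,fy=4,interpolation=cv2.INTER_CUBIC)
m=np.zeros((520,800,3),np.uint8);m[:520,:400]=np.clip(t*1.8,0,255);m[:440,400:]=np.clip(a*1.8,0,255)
cv2.imwrite("pics/f.png",m[:,:,::-1])
E
```

```text
[ 0.46304869 -0.16591012  0.12860925] -5.882678680974432e-06 0.0 [-0.21422575 -0.14770083 -0.4079659 ]
[ 0.46285337 -0.16577117  0.12847316] -5.1961465299937034e-05 0.0 [-0.30939604 -0.22166343 -0.43567007]
```

View pics/f.png

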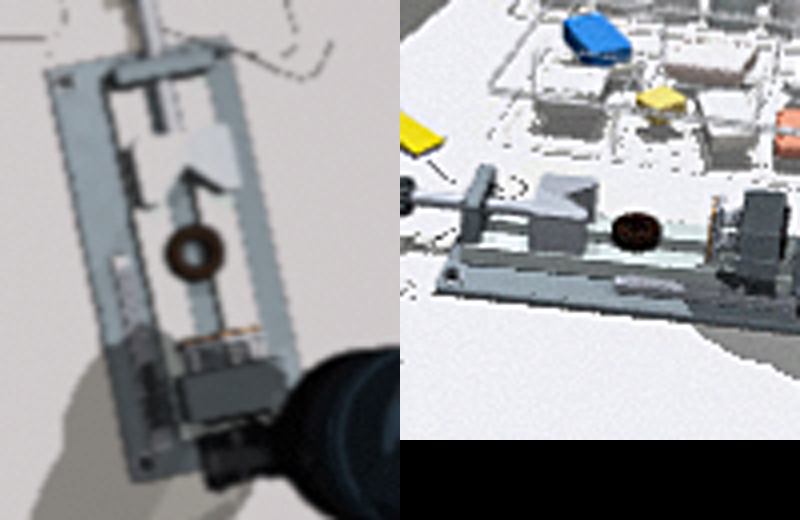

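The ring lies flat on the bed, centred over the slot at left crop (195,253). The V foot is at (187,171) and the pad face near row 335. Next I lower the closed fingers behind the jaw.

>>> arm_command([
  [[-13,-3,0],0,0],
  [[-13,-3,-50],0,0],
  [[-13,-3,-98],0,0],
  [[-13,-3,-98],0,0],
  [[-13,-3,-98],0,0],
  [[-13,-3,-98],0,0],
])

```text
time: 11.05
ee_pos: [0.4509, -0.1699, 0.0329]
ee_rot: [-0.333, 3.121, -0.003]
ft_force: [0.0, -0.2, 0.1]
grip_width: 0.0002
gripper_force: 0.0
```

```bash
python3 - <<'E'
from h import *
p=viewer.camera("top");q=viewer.camera("side");p=viewer.camera("top")
s=ctrl.read_state();print(s["time"],s["ee_pos"],s["ft_force"])
o=np.array([.5616,-.1465]);ex=np.array([.9776,.2105]);ey=np.array([-.2105,.9776])
V=lambda w:np.round([(w[:2]-o)@ex*1e3,(w[:2]-o)@ey*1e3],1)
print("tcp",V(s["ee_pos"]))
T=lambda x,y,z:px2w(p,335+(x+.5)/4-.5,160+(y+.5)/4-.5,z)
print("ring",V(T(195,253,.034)),"foot",V(T(187,171,.048)),"pad",V(T(222,334,.048)))
E
```

```text
11.2 [ 0.45025617 -0.16955195  0.03221088] [0.30454681 0.10261468 0.5898247 ]
tcp [-113.7    0.9]
ring [-0.9  2.1] foot [42.5  0.1] pad [-46.6   0.5]
```

>>> arm_command([
  [[5,1,0],0,0],
  [[10,2.1,0],0,0],
  [[15,3.2,0],0,0],
  [[20,4.3,0],0,0],
  [[25,5.4,0],0,0],
  [[30,6.5,0],0,0],
  [[35,7.5,0],0,0],
  [[40,8.6,0],0,0],
])

```text
time: 12.2
ee_pos: [0.4892, -0.1602, 0.0306]
ee_rot: [0.334, -3.123, -0.0]
ft_force: [-3.2, -2.3, 0.7]
grip_width: 0.0001
gripper_force: 2.4
```

>>> arm_command([
  [[3,0.6,0],0,0],
  [[6,1.3,0],0,0],
  [[8,1.7,0],0,0],
  [[8,1.7,0],0,0],
])

```text
time: 12.7
ee_pos: [0.4974, -0.1583, 0.0307]
ee_rot: [-0.334, 3.123, 0.001]
ft_force: [-2.4, -0.6, -1.9]
grip_width: 0.0006
gripper_force: 1.2
```

```bash
cat > look.py <<'E'
from h import *
import sys
o=np.array([.5616,-.1465]);ex=np.array([.9776,.2105]);ey=np.array([-.2105,.9776])
V=lambda w:np.round([(w[:2]-o)@ex*1e3,(w[:2]-o)@ey*1e3],2)
for i in range(3):
    q=viewer.camera("side");s=ctrl.read_state();print(s["time"],V(s["ee_pos"]),s["ee_pos"][2],np.round([s["ft_force"][:2]@ex,s["ft_force"][2]],2))
p=viewer.camera("top")
t=cv2.resize(p["frame"][160:290,335:435],None,fx=4,fy=4,interpolation=cv2.INTER_CUBIC)
a=cv2.resize(q["frame"][110:220,260:360],None,fx=4,fy=4,interpolation=cv2.INTER_CUBIC)
m=np.zeros((520,800,3),np.uint8);m[:520,:400]=np.clip(t*1.8,0,255);m[:440,400:]=np.clip(a*1.8,0,255)
cv2.imwrite(f"pics/{sys.argv[1]}.png",m[:,:,::-1])
E
python3 look.py g
```

```text
12.75 [-65.28   1.97] 0.030747896708022648 [-1.54 -0.83]
12.8 [-65.29   1.97] 0.030767728703448988 [-2.63 -0.6 ]
12.85 [-65.28   1.97] 0.030853026479705777 [-2.09 -0.16]
```

View pics/g.png

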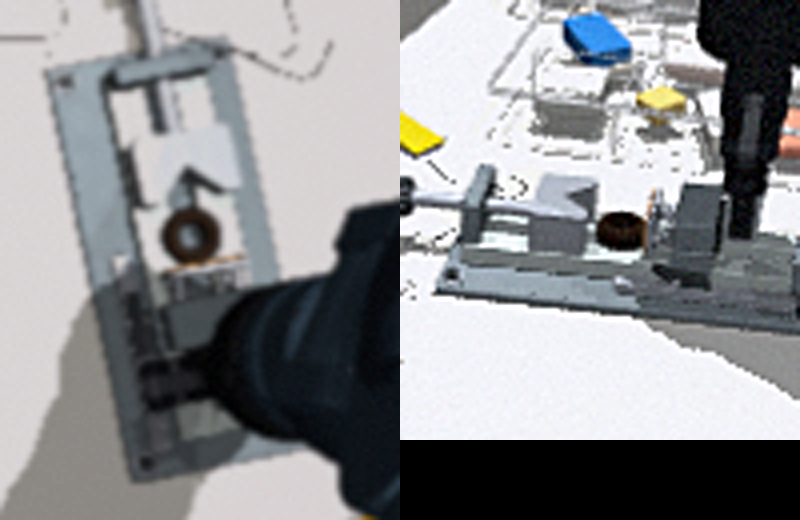

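The pad has reached the ring at left crop (190,236) and is pushing it. About 11 mm remains until it seats in the V. I'll go on gently and watch the force.

>>> arm_command([
  [[2,0.4,0],0,0],
  [[4,0.8,0],0,0],
  [[6,1.3,0],0,0],
  [[7,1.5,0],0,0],
  [[7,1.5,0],0,0],
  [[7,1.5,0],0,0],
])

```text
time: 13.65
ee_pos: [0.5043, -0.1569, 0.0308]
ee_rot: [-0.334, 3.123, 0.001]
ft_force: [-2.8, 0.9, 0.5]
grip_width: 0.0003
gripper_force: 1.4
```

>>> arm_command([
  [[1,0.2,0],0,0],
  [[1,0.2,0],0,0],
  [[1,0.2,0],0,0],
])

```text
time: 14.02
ee_pos: [0.505, -0.1568, 0.0308]
ee_rot: [-0.334, 3.124, 0.0]
ft_force: [-3.8, 1.5, 1.6]
grip_width: -0.0004
gripper_force: 1.7
```

>>> arm_command([
  [[1,0.2,0],0,0],
  [[1,0.2,0],0,0],
  [[1,0.2,0],0,0],
])

```text
time: 14.4
ee_pos: [0.5062, -0.1567, 0.0308]
ee_rot: [-0.334, 3.124, 0.0]
ft_force: [-3.0, 0.6, 0.5]
grip_width: -0.0003
gripper_force: 1.5
```

```bash
python3 look.py k
```

```text
14.45 [-56.3    1.75] 0.03079120625501963 [-3.42  0.31]
14.5 [-56.33   1.76] 0.03076528340027391 [-2.91  0.93]
14.55 [-56.32   1.74] 0.030769181508945614 [-2.88  0.55]
```

View pics/k.png

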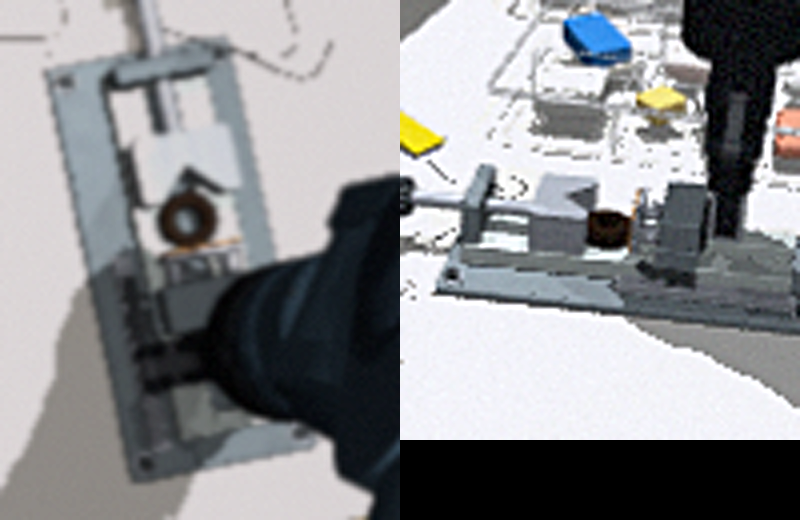

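The ring at left crop (188,219) is entering the V, with only sliding force (~3 N) so far. I'll continue in 1 mm steps.

>>> arm_command([
  [[1,0.2,0],0,0],
  [[1,0.2,0],0,0],
  [[1,0.2,0],0,0],
])

```text
time: 14.98
ee_pos: [0.5069, -0.1565, 0.0308]
ee_rot: [0.334, -3.123, -0.0]
ft_force: [-4.0, 1.7, 0.8]
grip_width: -0.0001
gripper_force: 2.0
```

>>> arm_command([
  [[1,0.2,0],0,0],
  [[1,0.2,0],0,0],
  [[1,0.2,0],0,0],
])

```text
time: 15.35
ee_pos: [0.5082, -0.1563, 0.0308]
ee_rot: [-0.334, 3.124, 0.0]
ft_force: [-3.8, 1.4, 1.0]
grip_width: -0.0001
gripper_force: 1.7
```

>>> arm_command([
  [[1,0.2,0],0,0],
  [[1,0.2,0],0,0],
  [[1,0.2,0],0,0],
])

```text
time: 15.72
ee_pos: [0.5093, -0.156, 0.0308]
ee_rot: [-0.334, 3.123, 0.0]
ft_force: [-2.8, 1.5, -1.4]
grip_width: -0.0004
gripper_force: 1.4
```

>>> arm_command([
  [[1,0.2,0],0,0],
  [[1,0.2,0],0,0],
  [[1,0.2,0],0,0],
])

```text
time: 16.1
ee_pos: [0.51, -0.1559, 0.0308]
ee_rot: [0.334, -3.124, -0.0]
ft_force: [-3.9, 1.3, 0.6]
grip_width: -0.0001
gripper_force: 1.9
```

>>> arm_command([
  [[1,0.2,0],0,0],
  [[1,0.2,0],0,0],
  [[1,0.2,0],0,0],
])

```text
time: 16.48
ee_pos: [0.5111, -0.1557, 0.0308]
ee_rot: [-0.334, 3.124, 0.0]
ft_force: [-4.3, 1.4, -0.9]
grip_width: 0.0
gripper_force: 1.7
```

>>> arm_command([
  [[1,0.2,0],0,0],
  [[1,0.2,0],0,0],
  [[1,0.2,0],0,0],
])

```text
time: 16.85
ee_pos: [0.5123, -0.1555, 0.0308]
ee_rot: [-0.334, 3.124, 0.0]
ft_force: [-3.6, 1.6, -1.0]
grip_width: 0.0001
gripper_force: 1.5
```

```bash
python3 look.py l
```

```text
16.9 [-50.14   1.62] 0.0307917292834344 [-3.1  -1.32]
16.95 [-50.15   1.58] 0.030821184216042918 [-2.54 -0.95]
17.0 [-50.13   1.58] 0.030806561198561937 [-3.39 -1.69]
```

View pics/l.png

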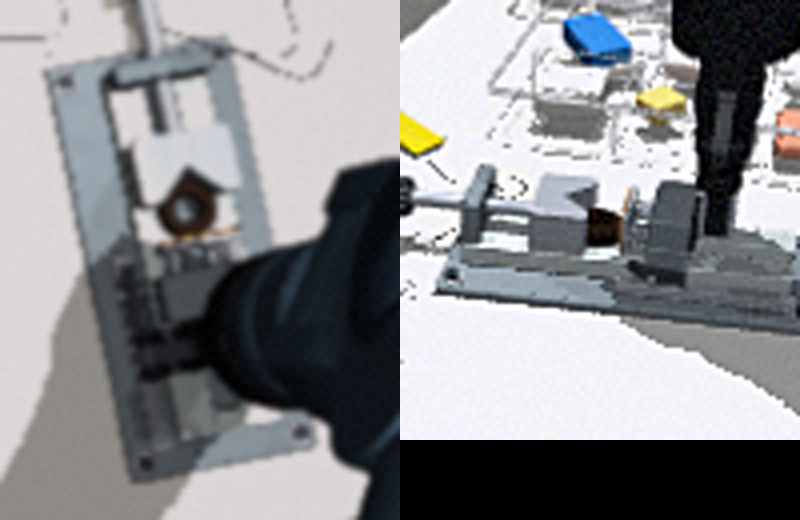

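The ring at left crop (187,206) is at or almost at the V walls, and the pad is touching it. Force is still about 3 N, so I keep stepping.

>>> arm_command([
  [[1,0.2,0],0,0],
  [[1,0.2,0],0,0],
  [[1,0.2,0],0,0],
])

```text
time: 17.42
ee_pos: [0.5129, -0.1554, 0.0308]
ee_rot: [0.333, -3.124, 0.0]
ft_force: [-4.6, 0.1, 1.0]
grip_width: -0.0004
gripper_force: 2.2
```

>>> arm_command([
  [[1,0.2,0],0,0],
  [[1,0.2,0],0,0],
  [[1,0.2,0],0,0],
])

```text
time: 17.8
ee_pos: [0.5138, -0.1552, 0.0308]
ee_rot: [0.334, -3.123, 0.0]
ft_force: [-5.2, -1.2, 0.3]
grip_width: 0.0001
gripper_force: 2.5
```

```bash
python3 look.py m
```

```text
17.85 [-48.56   1.56] 0.030803457360163537 [-5.48  0.5 ]
17.9 [-48.54   1.55] 0.030842971723485036 [-4.86  1.14]
17.95 [-48.55   1.53] 0.030823997452342697 [-4.78  1.23]
```

>>> arm_command([
  [[1,0.2,0],0,0],
  [[1,0.2,0],0,0],
  [[1,0.2,0],0,0],
])

```text
time: 18.38
ee_pos: [0.5144, -0.1551, 0.0308]
ee_rot: [0.333, -3.123, 0.0]
ft_force: [-5.8, -0.0, 2.1]
grip_width: -0.0002
gripper_force: 2.9
```

>>> arm_command([
  [[1,0.2,0],0,0],
  [[1,0.2,0],0,0],
  [[1,0.2,0],0,0],
])

```text
time: 18.75
ee_pos: [0.5151, -0.155, 0.0308]
ee_rot: [0.333, -3.122, 0.001]
ft_force: [-7.3, 0.0, 1.8]
grip_width: 0.0001
gripper_force: 3.5
```

```bash
python3 look.py n
```

```text
18.8 [-47.28   1.58] 0.03081220357462979 [-7.54  2.15]
18.85 [-47.27   1.55] 0.030812196834695993 [-6.51  2.89]
18.9 [-47.27   1.55] 0.03082839462250894 [-7.94  2.97]
```

>>> arm_command([
  [[1,0.2,0],0,0],
  [[1,0.2,0],0,0],
  [[1,0.2,0],0,0],
])

```text
time: 19.32
ee_pos: [0.5156, -0.1548, 0.0308]
ee_rot: [0.333, -3.121, 0.001]
ft_force: [-7.9, -0.5, 3.2]
grip_width: -0.0001
gripper_force: 4.1
```

>>> arm_command([
  [[1,0.2,0],0,0],
  [[1,0.2,0],0,0],
  [[1,0.2,0],0,0],
])

```text
time: 19.7
ee_pos: [0.5162, -0.1547, 0.0308]
ee_rot: [0.333, -3.12, 0.001]
ft_force: [-10.0, -1.2, 5.0]
grip_width: -0.0001
gripper_force: 4.6
```

```bash
python3 look.py o
```

```text
19.75 [-46.12   1.53] 0.030803763076731352 [-9.87  3.64]
19.8 [-46.12   1.56] 0.03081562954811216 [-9.48  5.23]
19.85 [-46.11   1.55] 0.030808009824460282 [-9.21  3.51]
```

>>> arm_command([
  [[1,0.2,0],0,0],
  [[1,0.2,0],0,0],
  [[1,0.2,0],0,0],
])

```text
time: 20.27
ee_pos: [0.5168, -0.1546, 0.0308]
ee_rot: [0.332, -3.12, 0.001]
ft_force: [-10.7, -0.8, 5.9]
grip_width: 0.0001
gripper_force: 5.1
```

>>> arm_command([
  [[1,0.2,0],0,0],
  [[1,0.2,0],0,0],
  [[1,0.2,0],0,0],
])

```text
time: 20.65
ee_pos: [0.5174, -0.1544, 0.0308]
ee_rot: [0.332, -3.119, 0.002]
ft_force: [-11.1, -1.1, 6.1]
grip_width: 0.0003
gripper_force: 5.7
```

```bash
python3 look.py r
```

```text
20.7 [-44.87   1.55] 0.03082263676476525 [-11.3    6.59]
20.75 [-44.89   1.57] 0.030817489454893578 [-11.44   7.38]
20.8 [-44.87   1.57] 0.03081542431096012 [-11.34   6.64]
```

>>> arm_command([
  [[1,0.2,0],0,0],
  [[1,0.2,0],0,0],
  [[1,0.2,0],0,0],
])

```text
time: 21.22
ee_pos: [0.518, -0.1543, 0.0308]
ee_rot: [0.332, -3.118, 0.002]
ft_force: [-13.0, -2.4, 7.4]
grip_width: -0.0001
gripper_force: 6.2
```

>>> arm_command([
  [[0.7,0.2,0],0,0],
  [[0.7,0.2,0],0,0],
  [[0.7,0.2,0],0,0],
])

```text
time: 21.6
ee_pos: [0.5183, -0.1542, 0.0308]
ee_rot: [0.331, -3.117, 0.002]
ft_force: [-14.0, -2.7, 8.1]
grip_width: -0.0003
gripper_force: 6.8
```

```bash
python3 look.py s
```

```text
21.65 [-43.93   1.54] 0.030819139662847737 [-13.67   8.25]
21.7 [-43.95   1.58] 0.030800900708201105 [-13.72   8.17]
21.75 [-43.96   1.55] 0.03080842413230772 [-13.87   7.39]
```

>>> arm_command([
  [[0.8,0.2,0],0,0],
  [[0.8,0.2,0],0,0],
  [[0.8,0.2,0],0,0],
])

```text
time: 22.18
ee_pos: [0.5188, -0.1541, 0.0308]
ee_rot: [0.331, -3.117, 0.003]
ft_force: [-14.2, -1.7, 9.1]
grip_width: -0.0
gripper_force: 7.2
```

>>> arm_command([
  [[-3,-0.6,0],0,0],
  [[-6,-1.3,0],0,0],
  [[-9,-1.9,0],0,0],
  [[-12,-2.6,0],0,0],
  [[-20,-4.3,0],0,0],
  [[-28,-6,0],0,0],
  [[-28,-6,50],0,0],
  [[-28,-6,100],0,0],
])

```text
time: 23.18
ee_pos: [0.4932, -0.159, 0.1313]
ee_rot: [0.333, -3.122, -0.002]
ft_force: [1.7, -0.1, 0.8]
grip_width: -0.0001
gripper_force: 0.0
```

```bash
python3 look.py u
```

```text
23.225 [-65.91  -0.44] 0.13861443292577993 [0.88 4.17]
23.275 [-65.25  -0.94] 0.13646836443297444 [ 0.28 -0.23]
23.325 [-66.41  -0.08] 0.1338782817469779 [-0.76 -0.27]
```

View pics/u.png

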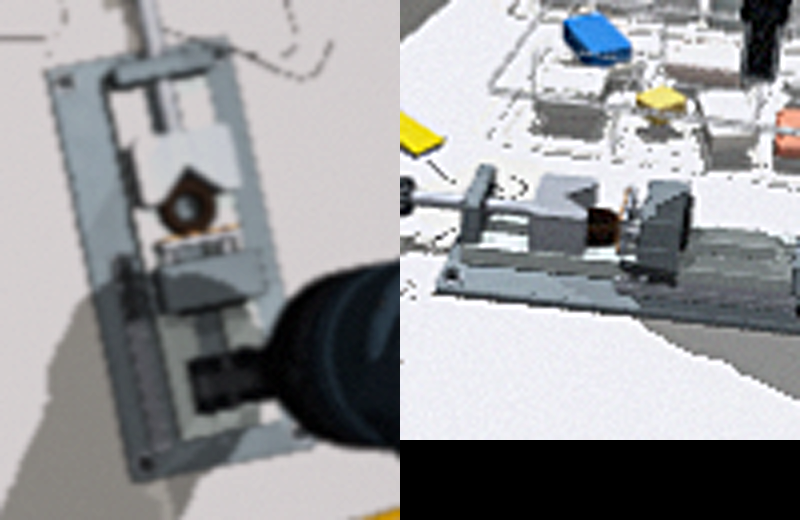

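The ring sits in the V at left crop (188,205) with the pad pressed against it. The gap between pad and jaw has shrunk by about 4–5 mm, or roughly 9 N. The gripper is clear, so I'm handing in.

```bash
python3 -c "
from cell import ctrl
print(ctrl.job_done())"
```

```text
the job is handed in; nothing more can be done
None
```

The small dark ring is clamped flat in the V with an estimated hold of about 9 N (from images and wrist force, not measured directly); the push peaked at about 14 N at the wrist, the gripper is clear, nothing else was touched, and the job was handed in at about 23 s.

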